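Load the self-closing spice tray and hold it open

ROBOT

A 7-joint arm with a two-finger parallel gripper is mounted at the origin on the work surface; the furniture and walls round the work are solid. World frame = base frame: x ahead of the robot, y to its left, z up, the work surface at z = 0. Lengths are in m, angles in rad, forces in N, time in s.
With the tool pointing down it reaches from about 0.425 to 0.925 m from the base axis. Payload 6.8 kg.
Tool frame: the origin (TCP) lies midway between the tips of the shut fingers; the grasp point (between the pads) lies 19 mm behind it; z points along the fingers, y is the line along which they close (so a half turn about z gives the same grasp; the last joint's range is limited). The gripper opens to 85 mm and grips with 20 to 120 N. Pads are 22 mm wide; open, the fingers measure 114 mm over their backs; the gripper's body (76 mm by 85 mm) begins 54 mm behind the grasp point. The pads swing forward as they close: fully open they stand 13 mm farther back than shut.
Start: joints at [-1.344, 0.477, 0.022, 1.555, -0.011, 1.109, -0.083], TCP at [0.222, 0.638, 0.231] pointing down, gripper open.
Joint ranges: [-2.96, 2.96], [-0.34, 2.1], [-1.41, 1.46], [0.24, 2.44], [-1.37, 4.51], [0.17, 1.92], [-2.96, 2.96]. Speed limits (rad/s): [2.39, 2.39, 3.14, 3.14, 3.14, 3.14, 3.14].

INTERFACE

Orientations are given as a unit quaternion [w, x, y, z].
In Python, from station import bot, eyes, ticket gives the robot as it stands.
- The arm moves only by the shell command python3 -m crank 'ROWS' [FORCE]. ROWS is text: rows parted by semicolons, each of 7 numbers parted by spaces: the shift along the tool's x, y, z in units of 0.5 m (1.0 is 0.5 m), then the turn, a rotation vector about the tool's x, y, z in units of 180 degrees (1.0 is 180 degrees), then the closure, from 0 (fully open) to 1 (shut). A call has 1 to 20 rows; each row is the pose to reach, as a shift and turn from the pose commanded when the call began, along the tool's axes at that moment, turning the shorter way round; what a row does not reach only later rows make up. A row lasts 1/10 s, in which the tool goes at most 50 mm and 8.59 degrees, less where a joint would pass 70% of its speed; a pose out of reach is approached as far as the arm can. A call with a number of a shift or a turn outside -1 to 1 is refused whole. A call with a gripper value outside its range is refused whole. The fingers move at their own pace and stop on an object; FORCE is the grip in N (left out, the last holds). Time passes only in rows, so rows that repeat a pose let the fingers close. It gives the time, the measured TCP pose, the force, the opening and the grip force at its end, in the units of the state.
- bot.get_obs(): the state, without advancing time (a new reading comes with each control period).
- eyes.read_camera(name): name is "side" or "top"; returns a dict with "image" (400x640x3 uint8, red, green, blue), "K" (3x3 intrinsics, pixels), "R" (3x3) and "t" (3): a world point X has camera coordinates R X + t. Camera axes: x right, y down, z forward; pixel columns grow to the right and rows downward; lengths in m; the calibration is good to about 2 mm. A picture is of the moment at which its call begins. There is no depth.
- ticket.hand_in(): hands the job in; it is judged then, once.
The state is a dict: "t": time; "q": joint angles; "joint_vel": joint speeds; "joint_torque": joint torques, N m; "eef_pos": TCP position; "tool_rot": TCP orientation; "contact_force": force on the tool from outside, world axes, zero at the start; "torque": the same for the moment, N m; "gripper_width": opening from 0.0 (shut) to 1.0 (fully open); "grasp_force": force on a finger pad.
Only numpy, scipy, OpenCV 4.12 (cv2) and the standard library are available. Lean on these libraries where they do the work, as an engineer would, in place of code of your own. Each camera call takes 0.05 s, during which the arm holds its last target. There are 200 camera calls.

TASK

Stand the two loose spice jars upright in the two empty front cells of the spice tray, one to a cell, beside the pepper mill. Then take the tray by its steel handle, pull it out against its spring until the black strip inlaid across it behind the back row has just come out from under the wooden housing's front edge, and no further, and keep holding it there by the handle so that the cook can get at the low tins: you finish while holding it, with the jars and mill still standing in their cells. Leave the mug and the honey jar where they are.

Things in the scene. Friction and masses are not known exactly. Their poses are not given: they have to be found in the camera images.
- dark_cap_jar_centre (a point): Centre (half-way up, 48 mm above its base) of the loose spice jar with the dark brown cap (speckled beige on top): round, 43 mm across all the way up, 96 mm high, about 110 g. Stands upright on the worktop; z axis up along the jar.
- white_cap_jar_centre (a point): Centre (half-way up, 49 mm above its base) of the loose spice jar with the white cap (a blue spot on top): round, 46 mm across, 98 mm high, about 110 g. Stands upright on the worktop; z axis up along the jar.
- housing: Light wooden housing of the pull-out tray, fixed, 140 mm deep (x), 268 wide (y), 64 high. Origin at worktop level on its middle line, 10 mm behind its open front edge (it covers x = -10 to +130 mm). Its -x axis is the way the tray comes out, roughly toward the robot; +y is left as the robot sees it; z up. At home the front row of cells stands out in front of it, the back row is under it.
- front_edge (a point): Middle of the housing's top front edge, 64 mm above the worktop: the edge from under which the black strip has to come. Axes as the housing's.
- spice_tray (a joint): How far the 244 mm wide wooden tray is out along the housing's -x axis, in m: 0 = home, 0.074 = black strip just out from under the housing's front edge, 0.110 = end. A spring draws it home: 3 N at 0, 7.4 N at 0.074; released, it slides shut. Front board and sides reach 50 mm above the worktop, dividers 40, wall between the rows 42. At home the front board's outer face is 70 mm ahead of the front edge.
- strip_mid (a point): Middle of the mark, on the tray: a black strip 6 mm wide let into the top of the wall behind the back row, right across the tray, 51 mm above the worktop. Hidden under the housing when home (71 mm behind the front edge to its middle, 74 mm to its rear edge), moves with the tray. Axes as the housing's.
- handle_bar (a point): Centre of the steel handle bar on the tray's front, 70 mm above the worktop: a round bar 11 mm thick lying along the housing's y axis, 84 mm of it straight, on two bent legs, standing 42 mm ahead of the front board. Nothing under it or over it: it can be gripped from above with one finger ahead of it and one behind. Moves with the tray. Axes as the housing's.
- cell_left (a point): Centre of the floor of the left front cell (+y side), empty at the start, 14 mm above the worktop. Cell 62 mm (x) by 72 mm (y), open above. Moves with the tray; axes as the housing's; neighbouring cell centres are 78 mm apart.
- cell_middle (a point): Centre of the floor of the middle front cell, taken by the pepper mill; same size and axes.
- cell_right (a point): Centre of the floor of the right front cell (-y side), empty at the start; same size and axes.
- pepper_mill: Clear mill with a grey domed head, 44 mm across, 34 mm at the head, 90 mm high, standing in the middle front cell. Origin under its base. Stays there and rides with the tray.
- honey_jar: Jar of honey, 72 mm across, 102 mm high, on the worktop to the right of the housing; leave it alone. Origin under its base.
- mug: White mug, about 92 mm across and 95 mm high, handle to one side, on the worktop to the left of the housing; leave it alone. Origin under its base.
There are look-alikes about, which are no part of the job. Leave any purple or red look-alike of the part that bears white_cap_jar_centre alone. What is shaped like the pepper_mill but orange is not meant.

How it is judged:
On the way, in this order (a step that is already met when the one before it is completed fails the run):
1. both jars stand released in the two empty front cells, one to a cell, while the tray is home (((horizontal distance between dark_cap_jar_centre and cell_left below 0.024 m and z of dark_cap_jar_centre in the frame of cell_left between 0.043 and 0.054 m and angle between each of dark_cap_jar_centre, white_cap_jar_centre's own z axis and vertical below 0.12 rad and horizontal distance between white_cap_jar_centre and cell_right below 0.024 m and z of white_cap_jar_centre in the frame of cell_right between 0.044 and 0.055 m) or (horizontal distance between dark_cap_jar_centre and cell_right below 0.024 m and z of dark_cap_jar_centre in the frame of cell_right between 0.043 and 0.054 m and angle between each of dark_cap_jar_centre, white_cap_jar_centre's own z axis and vertical below 0.12 rad and horizontal distance between white_cap_jar_centre and cell_left below 0.024 m and z of white_cap_jar_centre in the frame of cell_left between 0.044 and 0.055 m)) and contact force between each of the arm, the fingers and dark_cap_jar below 0.05 N and contact force between each of the arm, the fingers and white_cap_jar below 0.05 N and value of joint spice_tray below 0.015 m), for 0.2 s.
2. the tray is pulled out by its handle until the strip is just out (value of joint spice_tray between 0.066 and 0.084 m and contact force between the fingers and spice_tray above 1.5 N and distance between the grasp point and handle_bar below 0.06 m), for 0.2 s.
At the end, for the whole second after the job is handed in: The fingers hold the tray still by its handle, against the spring, the strip's rear edge at most 8 mm short of or 10 mm past the housing's front edge (out 66 to 84 mm); both jars and the mill stand upright (within 7 degrees) in their own front cells, and the robot touches neither jar (all of step 2 and ((horizontal distance between dark_cap_jar_centre and cell_left below 0.024 m and z of dark_cap_jar_centre in the frame of cell_left between 0.043 and 0.054 m and angle between each of dark_cap_jar_centre, white_cap_jar_centre's own z axis and vertical below 0.12 rad and horizontal distance between white_cap_jar_centre and cell_right below 0.024 m and z of white_cap_jar_centre in the frame of cell_right between 0.044 and 0.055 m) or (horizontal distance between dark_cap_jar_centre and cell_right below 0.024 m and z of dark_cap_jar_centre in the frame of cell_right between 0.043 and 0.054 m and angle between each of dark_cap_jar_centre, white_cap_jar_centre's own z axis and vertical below 0.12 rad and horizontal distance between white_cap_jar_centre and cell_left below 0.024 m and z of white_cap_jar_centre in the frame of cell_left between 0.044 and 0.055 m)) and horizontal distance between pepper_mill and cell_middle below 0.024 m and angle between pepper_mill's own z axis and vertical below 0.12 rad and contact force between each of the arm, the fingers and dark_cap_jar below 0.05 N and contact force between each of the arm, the fingers and white_cap_jar below 0.05 N and velocity of joint spice_tray between -0.01 and 0.01 m/s); the arm keeps its last pose, push and grip.
It fails at once if the mug or the honey jar is moved (distance of any of honey_jar, mug from where it was at the start of the episode above 0.02 m).
It fails at once if the pepper mill is knocked over or out of its cell (angle between pepper_mill's own z axis and vertical above 0.4 rad or horizontal distance between pepper_mill and cell_middle above 0.04 m).
It also fails if it takes over 64 s, if anything falls off the work surface, if the arm or the gripper's body presses on something with over 40 N, if the wrist force passes 120 N, or if a joint passes its speed limit or range.

## Working session

There is one attempt and no reset: what is moved stays moved. The work goes in short steps, Python scripts to look and compute and a shell command to move; the robot and the scene stay as the last step left them, time stands still between calls to the robot, and variables do not carry over. Pictures are saved under pics/ and viewed, at most 14 in all, crops included, and the job is handed in when it is done.

```bash
mkdir -p pics; ls; python3 - <<'E'
from station import bot,eyes
import cv2,numpy as np
for n in("top","side"):
    c=eyes.read_camera(n);cv2.imwrite(f"pics/{n}0.png",c["image"][:,:,::-1]);np.savez(f"{n}0.npz",**c);print(n,c["K"].round(1).tolist(),c["R"].round(3).tolist(),c["t"].round(3).tolist())
o=bot.get_obs();print(o)
E
```

```text
pics
top [[496.0, 0.0, 322.7], [0.0, 496.0, 197.4], [0.0, 0.0, 1.0]] [[-0.019, -1.0, -0.004], [-0.982, 0.019, -0.188], [0.188, 0.001, -0.982]] [0.014, 0.592, 1.568]
side [[444.9, 0.0, 319.2], [0.0, 444.9, 195.0], [0.0, 0.0, 1.0]] [[1.0, 0.017, -0.012], [-0.003, -0.447, -0.894], [-0.02, 0.894, -0.447]] [-0.576, 0.068, 1.216]
{'t': 0.1, 'q': array([-1.34408799,  0.47772078,  0.0223368 ,  1.55637168, -0.01152928,
        1.10928376, -0.08312585]), 'joint_vel': array([-0.00091469, -0.00090082,  0.00035804, -0.00322752, -0.00042861,
        0.00024225,  0.00074308]), 'joint_torque': array([ 4.58795126e-03, -5.97761893e+01,  1.61418289e+00, -2.81953847e+01,
        1.29456495e-02,  4.95319575e-03, -2.92980339e-06]), 'eef_pos': array([0.22161878, 0.63700841, 0.2304125 ]), 'tool_rot': array([-9.24555223e-05,  1.66630158e-01,  9.86019120e-01, -8.22831687e-04]), 'contact_force': array([-0.44167526,  0.08739791,  0.35007709]), 'torque': array([-0.02593984,  0.05571945, -0.0041516 ]), 'grasp_force': 0.0, 'gripper_width': 0.9994754856234515}
```

View pics/top0.png

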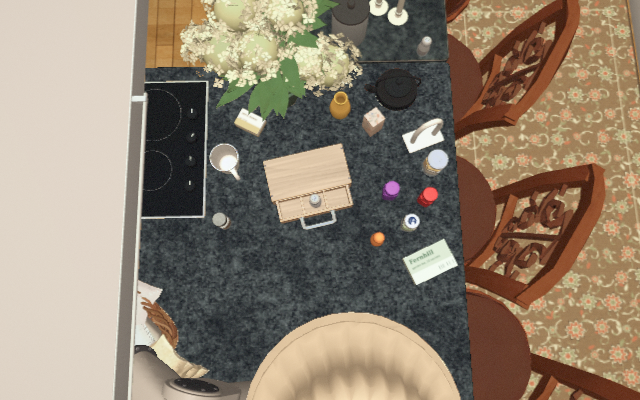

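View pics/side0.png

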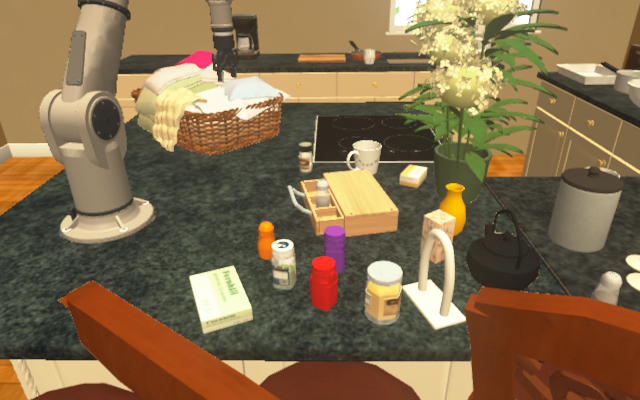

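The top view shows:
- Dark-cap jar at (220,220).
- Blue-spot white-cap jar at (412,222). Look-alikes are purple at (391,190) and red at (429,196).
- Honey at (436,162).
- Housing at about (308,172), handle at (319,222), mill at (315,200). The orange look-alike mill is at (378,239).
- Mug at (225,160).

I choose (220,220) and (412,222), and check both in a close crop.

```bash
python3 - <<'E'
import cv2
a=cv2.imread("pics/top0.png")[140:265,200:460]
cv2.imwrite("pics/crop0.png",cv2.resize(a,None,fx=3,fy=3,interpolation=cv2.INTER_CUBIC))
E
```

```text
(no output)
```

View pics/crop0.png

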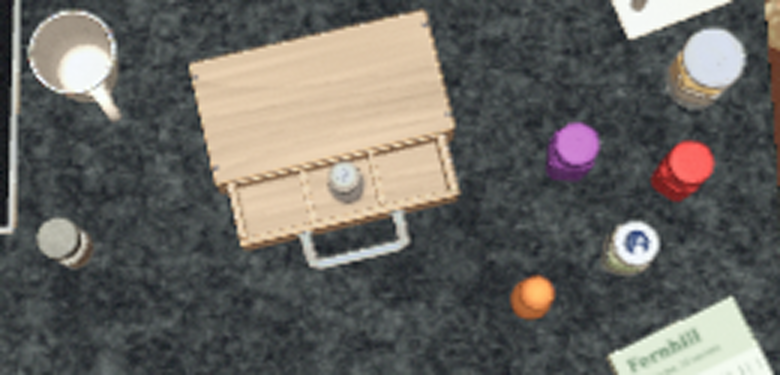

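The crop confirms both choices: the beige cap at crop (58,239) and the white cap with blue spot at crop (636,243). The housing corners and the handle are also clear. Next I cast rays.

```bash
cat > h.py <<'E'
import numpy as np,cv2
from scipy.spatial.transform import Rotation as Rt
def ray(c,p,z):
    d=c["R"].T@np.linalg.inv(c["K"])@np.array([*p,1.]);o=-c["R"].T@c["t"]
    return o+d*(z-o[2])/d[2]
def proj(c,X):
    v=c["K"]@(c["R"]@np.asarray(X,float)+c["t"]);return v[:2]/v[2]
def rel(o,target,yaw):
    """shift in tool axes (units .5 m) and turn; tool down, tool y axis horizontal at world angle yaw"""
    w,x,y,z=o["tool_rot"];R=Rt.from_quat([x,y,z,w]);
    Y=np.array([np.cos(yaw),np.sin(yaw),0]);
    if Y@R.as_matrix()[:,1]<0:Y=-Y
    Z=np.array([0,0,-1.]);T=Rt.from_matrix(np.c_[np.cross(Y,Z),Y,Z])
    return (R.inv().apply(np.array(target)-o["eef_pos"])/.5).round(4),((R.inv()*T).as_rotvec()/np.pi).round(4)
E
python3 - <<'E'
from h import *
T=dict(np.load("top0.npz"));S=dict(np.load("side0.npz"))
f=lambda u,v:((u+.5)/3-.5+200,(v+.5)/3-.5+140)
c=[ray(T,f(*p),.064) for p in((190,64),(427,12),(454,131),(217,185))]
for p in c:print("corner",p.round(4))
BL,BR,FR,FL=c
print("w",np.linalg.norm(FL-FR),np.linalg.norm(BL-BR),"d",np.linalg.norm(BL-FL))
a=[np.arctan2(*(v[1::-1])) for v in(BL-FL,BR-FR)]+[np.arctan2(*((v)[1::-1]))-np.pi/2 for v in(BL-BR,FL-FR)]
print("yaws",a)
h=[ray(T,f(*p),.07) for p in((316,263),(406,242))];print("handle",h[0].round(4),h[1].round(4),(h[0]+h[1])/2)
im=T["image"];hsv=cv2.cvtColor(im,cv2.COLOR_RGB2HSV)
for n,p,z,m in(("dark",f(58,239),.096,(hsv[:,:,2]>105)),("white",f(636,243),.098,(hsv[:,:,2]>170))):
    k,l,st,ce=cv2.connectedComponentsWithStats(m.astype(np.uint8))
    i=min(range(1,k),key=lambda j:np.hypot(*(ce[j]-p)))
    print(n,"guess",ray(T,p,z).round(4),"mask",ray(T,ce[i],z).round(4),st[i],ce[i],"side px of guess top",proj(S,ray(T,p,z)))
print("mill",ray(T,f(345,180),.09))
cr=S["image"][125:325,220:380,::-1];cv2.imwrite("pics/side_crop.png",cv2.resize(cr,None,fx=3,fy=3,interpolation=2))
E
```

```text
corner [0.7171 0.1983 0.064 ]
corner [ 0.7715 -0.0644  0.064 ]
corner [ 0.6358 -0.0904  0.064 ]
corner [0.5809 0.1684 0.064 ]
w 0.26456315474129877 0.2682568390141355 d 0.13943804006959593
yaws [np.float64(0.21589942624750144), np.float64(0.18924219063027842), np.float64(0.2041782332502562), np.float64(0.2092268508627244)]
handle [0.4929 0.0618 0.07  ] [ 0.5137 -0.035   0.07  ] [0.5032892  0.01338102 0.07      ]
dark guess [0.5202 0.333  0.096 ] mask [0.5188 0.3293 0.096 ] [212 212  18  17 191] [220.16753927 219.76439791] side px of guess top [303.49052452 143.64027522]
white guess [ 0.504  -0.2764  0.098 ] mask [ 0.5031 -0.2755  0.098 ] [404 214  16  15 144] [411.41666667 220.9375    ] side px of guess top [281.21936267 244.67617714]
mill [0.57885656 0.02900528 0.09      ]
```

View pics/side_crop.png

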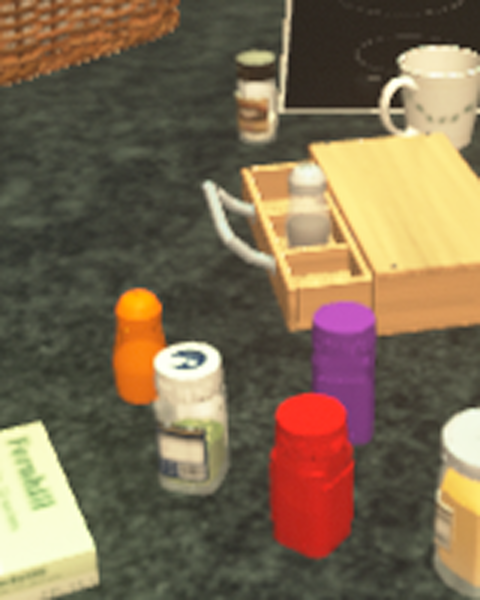

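Both side-view positions agree with the top view to within about 2 px. Estimates:
- Dark jar (0.522, 0.332) and white jar (0.505, -0.276).
- Housing yaw about 0.205, front-edge middle (0.608, 0.039).
- Front cells: left (0.562, 0.107), right (0.594, -0.045).
- Handle about (0.500, 0.015).

Now the reach for the dark jar.

```bash
python3 - <<'E'
from h import *
from station import bot
o=bot.get_obs()
print(rel(o,(.522,.332,.20),.205+np.pi/2),rel(o,(.522,.332,.05),.205+np.pi/2))
E
```

```text
(array([-0.7678, -0.3786,  0.0615]), array([-5.000e-04, -1.000e-04, -1.718e-01])) (array([-0.7678, -0.3781,  0.3615]), array([-5.000e-04, -1.000e-04, -1.718e-01]))
```

```bash
python3 -m crank '-0.768 -0.379 0.061 0 0 -0.172 0; -0.768 -0.379 0.061 0 0 -0.172 0; -0.768 -0.379 0.061 0 0 -0.172 0; -0.768 -0.379 0.061 0 0 -0.172 0; -0.768 -0.379 0.061 0 0 -0.172 0; -0.768 -0.379 0.061 0 0 -0.172 0; -0.768 -0.379 0.061 0 0 -0.172 0; -0.768 -0.379 0.061 0 0 -0.172 0; -0.768 -0.379 0.061 0 0 -0.172 0; -0.768 -0.379 0.061 0 0 -0.172 0; -0.768 -0.379 0.061 0 0 -0.172 0; -0.768 -0.379 0.061 0 0 -0.172 0' 30; python3 - <<'E'
from h import *
from station import bot,eyes
o=bot.get_obs();print(o["t"],o["eef_pos"],rel(o,(.522,.332,.05),.205+np.pi/2))
c=eyes.read_camera("side");d=eyes.read_camera("top")
a=cv2.resize(c["image"][100:210,250:380],None,fx=3,fy=3);b=cv2.resize(d["image"][160:270,160:290],None,fx=3,fy=3)
cv2.imwrite("pics/j1.png",np.hstack([a,b])[:,:,::-1])
E
```

```text
t: 1.3
eef_pos: [0.521, 0.3338, 0.2006]
tool_rot: [-0.0, -0.104, 0.995, 0.0]
contact_force: [0.1, 0.2, -0.5]
gripper_width: 1.003
grasp_force: 0.0
1.3 [0.52098036 0.33380966 0.20060125] (array([-0.0015, -0.0042,  0.3012]), array([ 0.0002, -0.0003,  0.0009]))
```

View pics/j1.png

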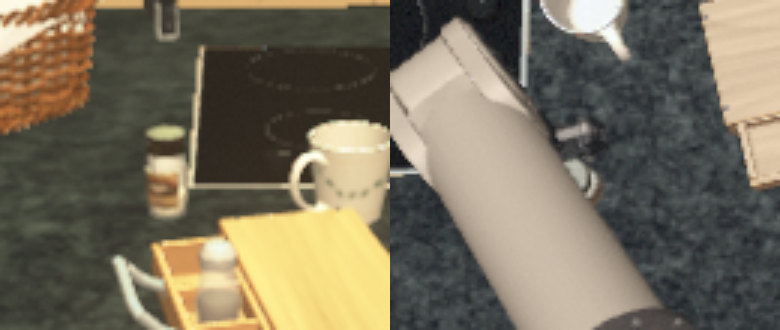

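The side view shows the fingertip (crop 165,35) straight above the jar (crop 165,130). I descend and grip.

```bash
python3 -m crank '0 -0.002 0.08 0 0 0 0; 0 -0.002 0.16 0 0 0 0; 0 -0.002 0.22 0 0 0 0; 0 -0.002 0.27 0 0 0 0; 0 -0.002 0.3 0 0 0 0; 0 -0.002 0.3 0 0 0 0; 0 -0.002 0.3 0 0 0 1; 0 -0.002 0.3 0 0 0 1; 0 -0.002 0.3 0 0 0 1; 0 -0.002 0.3 0 0 0 1; 0 -0.002 0.3 0 0 0 1; 0 -0.002 0.3 0 0 0 1; 0 -0.002 0.3 0 0 0 1; 0 -0.002 0.3 0 0 0 1' 30
```

```text
t: 2.8
eef_pos: [0.5233, 0.3324, 0.0523]
tool_rot: [0.001, -0.103, 0.995, 0.001]
contact_force: [-0.1, 0.8, 6.0]
gripper_width: 0.496
grasp_force: 29.6
```

```bash
python3 -m crank '0 0 -0.05 0 0 0 1; 0 0 -0.1 0 0 0 1; 0 0 -0.18 0 0 0 1; 0 0 -0.2 0 0 0 1; 0 0 -0.2 0 0 0 1'; python3 - <<'E'
from h import *
from station import bot
o=bot.get_obs();print(rel(o,(.562,.107,.152),.205+np.pi/2),rel(o,(.562,.107,.0665),.205+np.pi/2))
E
```

```text
t: 3.3
eef_pos: [0.5235, 0.3319, 0.1528]
tool_rot: [0.002, -0.102, 0.995, 0.001]
contact_force: [-0.8, 0.1, -1.5]
gripper_width: 0.498
grasp_force: 30.7
(array([ 0.0163, -0.4561,  0.0009]), array([0.0005, 0.0011, 0.0001])) (array([ 0.0169, -0.4564,  0.1719]), array([0.0005, 0.0011, 0.0001]))
```

```bash
python3 -m crank '0 -0.06 0 0 0 0 1; 0.008 -0.12 0 0 0 0 1; 0.012 -0.19 0 0 0 0 1; 0.016 -0.26 0 0 0 0 1; 0.016 -0.33 0 0 0 0 1; 0.016 -0.39 0 0 0 0 1; 0.016 -0.43 0 0 0 0 1; 0.016 -0.456 0 0 0 0 1; 0.016 -0.456 0 0 0 0 1; 0.016 -0.456 0 0 0 0 1; 0.016 -0.456 0 0 0 0 1'; python3 - <<'E'
from h import *
from station import bot,eyes
o=bot.get_obs()
print(rel(o,(.562,.107,.067),.205+np.pi/2))
c=eyes.read_camera("side");d=eyes.read_camera("top")
a=cv2.resize(c["image"][110:240,260:390],None,fx=3,fy=3);b=cv2.resize(d["image"][140:270,230:360],None,fx=3,fy=3)
cv2.imwrite("pics/j2.png",np.hstack([a,b])[:,:,::-1])
for n,X in(("cell floor",(.562,.107,.014)),("jar base",(o["eef_pos"]-[0,0,.050]))):print(n,(proj(c,X)-[260,110])*3)
E
```

```text
t: 4.4
eef_pos: [0.5606, 0.1084, 0.1504]
tool_rot: [-0.0, -0.104, 0.995, 0.0]
contact_force: [0.1, 0.6, -1.0]
gripper_width: 0.495
grasp_force: 30.7
(array([-0.0022, -0.0035,  0.1668]), array([ 0.0003, -0.0002,  0.0009]))
cell floor [164.56992796 260.86806985]
jar base [161.65005671 178.27742864]
```

View pics/j2.png

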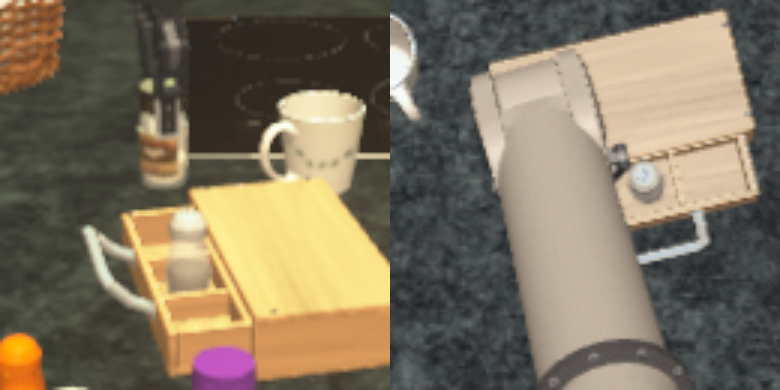

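The jar base at crop (163,182) lies above the cell's middle (projected at 164,261). I lower gently.

```bash
python3 -m crank '-0.002 -0.003 0.04 0 0 0 1; -0.002 -0.003 0.08 0 0 0 1; -0.002 -0.003 0.11 0 0 0 1; -0.002 -0.003 0.135 0 0 0 1; -0.002 -0.003 0.15 0 0 0 1; -0.002 -0.003 0.158 0 0 0 1; -0.002 -0.003 0.163 0 0 0 1; -0.002 -0.003 0.163 0 0 0 1'
```

```text
t: 5.3
eef_pos: [0.5626, 0.1054, 0.0694]
tool_rot: [0.0, -0.103, 0.995, 0.0]
contact_force: [-0.5, 1.2, -0.9]
gripper_width: 0.498
grasp_force: 30.7
```

```bash
python3 -m crank '0 0.001 0.003 0 0 0 1; 0 0.001 0.006 0 0 0 1; 0 0.001 0.006 0 0 0 1'; python3 -m crank '0 0 0.002 0 0 0 1;0 0 0.002 0 0 0 1'
```

```text
t: 5.6
eef_pos: [0.5625, 0.1059, 0.0665]
tool_rot: [0.0, -0.103, 0.995, 0.0]
contact_force: [0.4, -0.5, -1.1]
gripper_width: 0.495
grasp_force: 30.7
t: 5.8
eef_pos: [0.563, 0.1063, 0.0661]
tool_rot: [0.001, -0.103, 0.995, 0.0]
contact_force: [-0.8, 0.9, 5.1]
gripper_width: 0.494
grasp_force: 29.6
```

Contact with the floor is felt. I release to about 66 mm and rise.

```bash
python3 -m crank '0 0 0 0 0 0 0.4; 0 0 0 0 0 0 0.3; 0 0 0 0 0 0 0.22; 0 0 0 0 0 0 0.22; 0 0 0 0 0 0 0.22; 0 0 -0.04 0 0 0 0.22; 0 0 -0.1 0 0 0 0.22; 0 0 -0.18 0 0 0 0.22; 0 0 -0.26 0 0 0 0.22; 0 0 -0.3 0 0 0 0.22; 0 0 -0.3 0 0 0 0.22'; python3 - <<'E'
from h import *
from station import bot
o=bot.get_obs();print(rel(o,(.505,-.276,.21),.205+np.pi/2))
E
```

```text
t: 6.9
eef_pos: [0.5643, 0.1063, 0.2189]
tool_rot: [0.003, -0.102, 0.995, 0.001]
contact_force: [0.6, 0.3, -0.2]
gripper_width: 0.785
grasp_force: 0.0
(array([ 0.2722, -0.7243,  0.0155]), array([0.0002, 0.0021, 0.0001]))
```

```bash
python3 -m crank '0.03 -0.08 0 0 0 0 0.1; 0.272 -0.724 0.015 0 0 0 0.1; 0.272 -0.724 0.015 0 0 0 0.1; 0.272 -0.724 0.015 0 0 0 0.1; 0.272 -0.724 0.015 0 0 0 0.1; 0.272 -0.724 0.015 0 0 0 0.1; 0.272 -0.724 0.015 0 0 0 0.1; 0.272 -0.724 0.015 0 0 0 0.1; 0.272 -0.724 0.015 0 0 0 0.1; 0.272 -0.724 0.015 0 0 0 0.1; 0.272 -0.724 0.015 0 0 0 0.1; 0.272 -0.724 0.015 0 0 0 0.1'; python3 - <<'E'
from h import *
from station import bot,eyes
o=bot.get_obs();print(rel(o,(.505,-.276,.05),.205+np.pi/2))
c=eyes.read_camera("side")
a=cv2.resize(c["image"][100:310,210:410],None,fx=2.5,fy=2.5)
cv2.imwrite("pics/j3.png",a[:,:,::-1])
for n,X in(("L cell top of jar",(.562,.107,.110)),("tcp",o["eef_pos"])):print(n,(proj(c,X)-[210,100])*2.5)
E
```

```text
t: 8.1
eef_pos: [0.5035, -0.2745, 0.2073]
tool_rot: [-0.0, -0.104, 0.995, 0.001]
contact_force: [0.1, 1.0, 0.8]
gripper_width: 0.9
grasp_force: 0.0
(array([-0.0024, -0.004 ,  0.3147]), array([ 0.0003, -0.0001,  0.0011]))
L cell top of jar [260.7682753  166.22667804]
tcp [170.65869812 241.99866783]
```

View pics/j3.png

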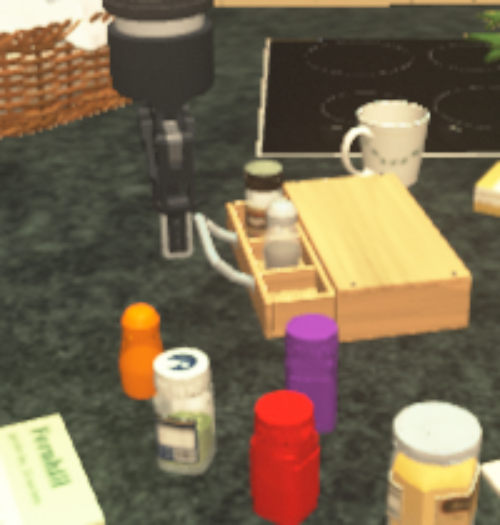

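The dark jar stands in the left cell (264,168). The fingers (177,255) line up with the white jar (183,360), allowing for perspective. I descend and grip.

```bash
python3 -m crank '-0.003 -0.003 0.06 0 0 0 0.1; -0.003 -0.003 0.14 0 0 0 0.1; -0.003 -0.003 0.2 0 0 0 0.1; -0.003 -0.003 0.26 0 0 0 0.1; -0.003 -0.003 0.295 0 0 0 0.1; -0.003 -0.003 0.31 0 0 0 0.1; -0.003 -0.003 0.31 0 0 0 1; -0.003 -0.003 0.31 0 0 0 1; -0.003 -0.003 0.31 0 0 0 1; -0.003 -0.003 0.31 0 0 0 1; -0.003 -0.003 0.31 0 0 0 1; -0.003 -0.003 0.31 0 0 0 1; -0.003 -0.003 0.31 0 0 0 1; -0.003 -0.003 0.31 0 0 0 1' 30
```

```text
t: 9.55
eef_pos: [0.5056, -0.2777, 0.0538]
tool_rot: [0.001, -0.103, 0.995, -0.0]
contact_force: [-0.4, 1.4, 6.4]
gripper_width: 0.581
grasp_force: 32.0
```

```bash
python3 -m crank '0 0 -0.05 0 0 0 1; 0 0 -0.1 0 0 0 1; 0 0 -0.18 0 0 0 1; 0 0 -0.25 0 0 0 1; 0 0 -0.25 0 0 0 1; 0 0 -0.25 0 0 0 1'; python3 - <<'E'
from h import *
from station import bot
o=bot.get_obs();print(rel(o,(.594,-.045,.18),.205+np.pi/2))
E
```

```text
t: 10.15
eef_pos: [0.5049, -0.2776, 0.1783]
tool_rot: [0.001, -0.103, 0.995, -0.0]
contact_force: [-0.2, -0.3, -2.1]
gripper_width: 0.585
grasp_force: 32.1
(array([-0.2694,  0.419 , -0.0034]), array([-0.0002,  0.0004,  0.0002]))
```

```bash
python3 -m crank '-0.03 0.045 0 0 0 0 1; -0.07 0.11 0 0 0 0 1; -0.11 0.175 0 0 0 0 1; -0.155 0.24 0 0 0 0 1; -0.195 0.305 0 0 0 0 1; -0.23 0.36 0 0 0 0 1; -0.255 0.395 0 0 0 0 1; -0.269 0.419 0 0 0 0 1; -0.269 0.419 0 0 0 0 1; -0.269 0.419 0 0 0 0 1; -0.269 0.419 0 0 0 0 1'; python3 - <<'E'
from h import *
from station import bot,eyes
o=bot.get_obs();print(rel(o,(.594,-.045,.068),.205+np.pi/2))
c=eyes.read_camera("side");d=eyes.read_camera("top")
a=cv2.resize(c["image"][90:250,260:390],None,fx=3,fy=3);b=cv2.resize(d["image"][120:280,240:370],None,fx=3,fy=3)
cv2.imwrite("pics/j4.png",np.hstack([a,b])[:,:,::-1])
for n,X in(("cell floor",(.594,-.045,.014)),("jar base",(o["eef_pos"]-[0,0,.054]))):print(n,(proj(c,X)-[260,90])*3)
E
```

```text
t: 11.25
eef_pos: [0.593, -0.0471, 0.1775]
tool_rot: [-0.001, -0.101, 0.995, -0.0]
contact_force: [0.0, -0.1, -2.1]
gripper_width: 0.585
grasp_force: 32.1
(array([-0.0032,  0.0039,  0.2189]), array([-0.0002, -0.0004, -0.0007]))
cell floor [196.9625055  399.82300809]
jar base [194.99638918 286.79562571]
```

View pics/j4.png

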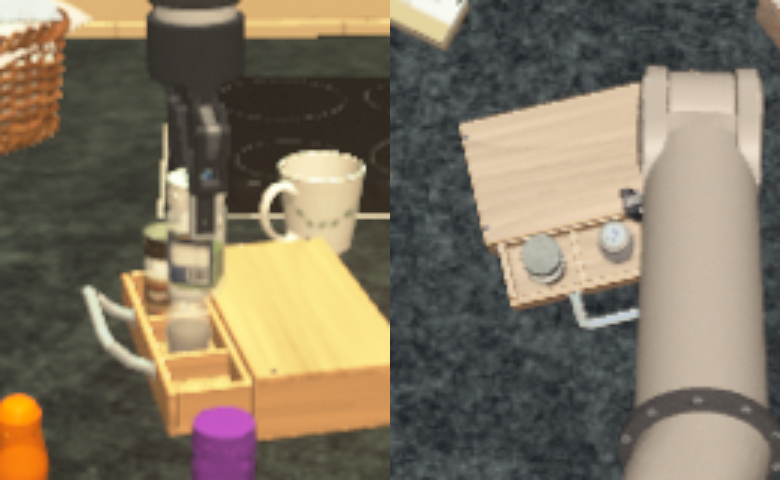

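The white jar hangs upright (base at crop 195,290). The right cell opening centres on crop (201,371), against my projection of (197,368). I shift about 2 mm to +x and lower.

```bash
python3 -m crank '-0.007 0.004 0.05 0 0 0 1; -0.007 0.004 0.1 0 0 0 1; -0.007 0.004 0.14 0 0 0 1; -0.007 0.004 0.17 0 0 0 1; -0.007 0.004 0.19 0 0 0 1; -0.007 0.004 0.2 0 0 0 1; -0.007 0.004 0.205 0 0 0 1; -0.007 0.004 0.21 0 0 0 1; -0.007 0.004 0.21 0 0 0 1'; python3 -m crank '0 0 0.003 0 0 0 1; 0 0 0.003 0 0 0 1'
```

```text
t: 12.25
eef_pos: [0.597, -0.0423, 0.0731]
tool_rot: [0.0, -0.103, 0.995, -0.0]
contact_force: [0.6, 0.2, -2.4]
gripper_width: 0.583
grasp_force: 32.1
t: 12.45
eef_pos: [0.5969, -0.0423, 0.0715]
tool_rot: [0.0, -0.103, 0.995, -0.0]
contact_force: [-0.1, -0.1, -1.7]
gripper_width: 0.586
grasp_force: 32.1
```

```bash
python3 -m crank '0 0 0.003 0 0 0 1; 0 0 0.005 0 0 0 1; 0 0 0.005 0 0 0 1'; python3 -m crank '0 0 0.002 0 0 0 1; 0 0 0.003 0 0 0 1;0 0 0.003 0 0 0 1'
```

```text
t: 12.75
eef_pos: [0.5966, -0.0423, 0.0686]
tool_rot: [-0.0, -0.103, 0.995, 0.0]
contact_force: [0.7, -0.4, -2.0]
gripper_width: 0.583
grasp_force: 32.1
t: 13.05
eef_pos: [0.5971, -0.0421, 0.0678]
tool_rot: [0.0, -0.103, 0.995, 0.0]
contact_force: [-0.6, 0.1, 4.5]
gripper_width: 0.584
grasp_force: 32.6
```

```bash
python3 -m crank '0 0 0 0 0 0 0.35; 0 0 0 0 0 0 0.25; 0 0 0 0 0 0 0.2; 0 0 0 0 0 0 0.2; 0 0 0 0 0 0 0.2; 0 0 -0.04 0 0 0 0.2; 0 0 -0.1 0 0 0 0.2; 0 0 -0.18 0 0 0 0.2; 0 0 -0.26 0 0 0 0.2; 0 0 -0.3 0 0 0 0.2; 0 0 -0.3 0 0 0 0.2'; python3 - <<'E'
from h import *
from station import bot
o=bot.get_obs();print(rel(o,(.50,.015,.17),.205),rel(o,(.50,.015,.056),.205),o["q"])
print(rel(o,(.52,.33,.25),.205+np.pi/2))
E
```

```text
t: 14.15
eef_pos: [0.5989, -0.0425, 0.2211]
tool_rot: [0.003, -0.102, 0.995, -0.0]
contact_force: [0.0, 0.3, -0.5]
gripper_width: 0.8
grasp_force: 0.0
(array([0.1708, 0.1529, 0.1008]), array([-0.0019,  0.0014, -0.4999])) (array([0.1724, 0.1532, 0.3288]), array([-0.0019,  0.0014, -0.4999])) [-0.17380141  0.36218832  0.18093803  1.76697997 -0.07568016  1.01232903
  1.81142221]
(array([ 0.0022,  0.7614, -0.0587]), array([-0.0003,  0.0021,  0.0001]))
```

Released. I turn 90° and step aside to the left, to look at the cells and the handle.

```bash
python3 -m crank '0.1 0.4 0 0 0 -0.5 0.5; 0.1 0.4 0 0 0 -0.5 0.5; 0.1 0.4 0 0 0 -0.5 0.5; 0.1 0.4 0 0 0 -0.5 0.5; 0.1 0.4 0 0 0 -0.5 0.5; 0.1 0.4 0 0 0 -0.5 0.5; 0.1 0.4 0 0 0 -0.5 0.5; 0.1 0.4 0 0 0 -0.5 0.5; 0.1 0.4 0 0 0 -0.5 0.5; 0.1 0.4 0 0 0 -0.5 0.5; 0.1 0.4 0 0 0 -0.5 0.5; 0.1 0.4 0 0 0 -0.5 0.5; 0.1 0.4 0 0 0 -0.5 0.5'; python3 - <<'E'
from h import *
from station import bot,eyes
o=bot.get_obs();print(rel(o,(.50,.015,.056),.205),o["q"].round(2))
c=eyes.read_camera("side");d=eyes.read_camera("top");np.savez("side1.npz",**c);np.savez("top1.npz",**d)
a=cv2.resize(c["image"][110:240,260:390],None,fx=3,fy=3);b=cv2.resize(d["image"][130:260,250:380],None,fx=3,fy=3)
cv2.imwrite("pics/j5.png",np.hstack([a,b])[:,:,::-1])
E
```

```text
t: 15.45
eef_pos: [0.5066, 0.1431, 0.2165]
tool_rot: [0.001, 0.775, -0.632, -0.0]
contact_force: [-0.6, -0.1, 0.8]
gripper_width: 0.502
grasp_force: 0.0
(array([0.2482, 0.0641, 0.3211]), array([ 0.0004,  0.    , -0.0005])) [-0.25  0.26 -0.17  1.91  0.05  0.97  2.9 ]
```

View pics/j5.png

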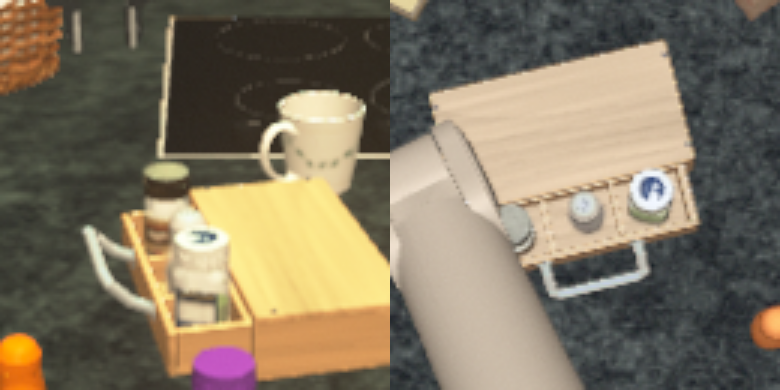

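Both jars stand upright in their cells: white cap at crop (652,190), dark at (517,228). The handle bar runs from (552,293) to (645,270). Joint 7 is close to its limit, so I turn it back by a half turn and get the handle from both views.

```bash
python3 -m crank '0 0 0 0 0 0.5 0.5; 0 0 0 0 0 0.5 0.5; 0 0 0 0 0 0.5 0.5; 0 0 0 0 0 0.5 0.5; 0 0 0 0 0 0.5 0.5; 0 0 0 0 0 0.5 0.5; 0 0 0 0 0 0.5 0.5; 0 0 0 0 0 0.5 0.5; 0 0 0 0 0 0.5 0.5; 0 0 0 0 0 0.5 0.5; 0 0 0 0 0 0.5 0.5; 0 0 0 0 0 0.5 0.5';python3 -m crank '0 0 0 0 0 0.5 0.5; 0 0 0 0 0 0.5 0.5; 0 0 0 0 0 0.5 0.5; 0 0 0 0 0 0.5 0.5; 0 0 0 0 0 0.5 0.5; 0 0 0 0 0 0.5 0.5; 0 0 0 0 0 0.5 0.5; 0 0 0 0 0 0.5 0.5; 0 0 0 0 0 0.5 0.5; 0 0 0 0 0 0.5 0.5; 0 0 0 0 0 0.5 0.5; 0 0 0 0 0 0.5 0.5'; python3 - <<'E'
from h import *
from station import bot
o=bot.get_obs();print(o["q"].round(2),"above",rel(o,(.501,.015,.16),.205))
S=dict(np.load("side1.npz"));T=dict(np.load("top1.npz"))
for X in((.5033,.0134,.07),(.498,.016,.07)):print((proj(S,X)-[260,110])*3,(proj(T,X)-[250,130])*3+[390,0])
E
```

```text
t: 16.75
eef_pos: [0.5069, 0.1435, 0.2172]
tool_rot: [-0.0, -0.102, 0.995, -0.0]
contact_force: [-0.4, -0.0, 1.1]
gripper_width: 0.501
grasp_force: 0.0
t: 17.95
eef_pos: [0.5069, 0.1434, 0.2172]
tool_rot: [-0.0, 0.63, 0.776, -0.0]
contact_force: [-0.6, 0.4, -0.2]
gripper_width: 0.497
grasp_force: 0.0
[-0.66  0.25  0.32  1.94 -0.1   0.96 -0.09] above (array([-0.249 , -0.0642,  0.1145]), array([-0.    ,  0.    ,  0.0005]))
[ 94.85801408 252.33079277] [600.03633521 281.4776821 ]
[ 89.12843355 251.04866738] [597.69454558 286.43497467]
```

```bash
python3 -m crank '-0.06 -0.015 0.01 0 0 0 0.5; -0.12 -0.03 0.04 0 0 0 0.5; -0.18 -0.05 0.07 0 0 0 0.5; -0.25 -0.059 0.1 0 0 0 0.5; -0.25 -0.059 0.115 0 0 0 0.5; -0.25 -0.059 0.115 0 0 0 0.5; -0.25 -0.059 0.115 0 0 0 0.5'; python3 - <<'E'
from h import *
from station import bot,eyes
o=bot.get_obs();print(rel(o,(.504,.013,.056),.205))
c=eyes.read_camera("side")
cv2.imwrite("pics/j6.png",cv2.resize(c["image"][100:240,240:380],None,fx=4,fy=4)[:,:,::-1])
for X in(o["eef_pos"],(.504,.013,.07)):print((proj(c,X)-[240,100])*4)
E
```

```text
t: 18.65
eef_pos: [0.5038, 0.0159, 0.16]
tool_rot: [-0.0, 0.63, 0.777, 0.0]
contact_force: [0.5, 0.8, 0.5]
gripper_width: 0.499
grasp_force: 0.0
(array([-0.0058, -0.0009,  0.208 ]), array([ 0.0001, -0.0001,  0.001 ]))
[202.09502073 249.89395884]
[207.4825785  376.70519488]
```

View pics/j6.png

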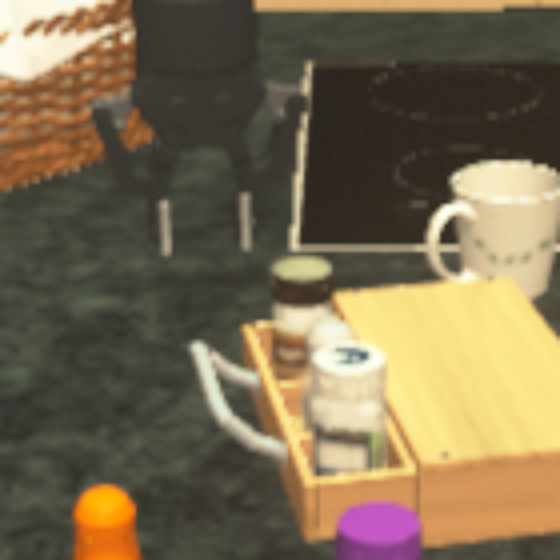

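The fingertips at (165,250) and (246,245) straddle the handle bar, whose middle is at (213,387). I descend and close.

```bash
python3 -m crank '-0.006 0.001 0.05 0 0 0 0.5; -0.006 0.001 0.1 0 0 0 0.5; -0.006 0.001 0.15 0 0 0 0.5; -0.006 0.001 0.185 0 0 0 0.5; -0.006 0.001 0.207 0 0 0 0.5; -0.006 0.001 0.207 0 0 0 0.5; -0.006 0.001 0.207 0 0 0 0.5'
```

```text
t: 19.4
eef_pos: [0.5053, 0.0126, 0.0569]
tool_rot: [0.0, 0.63, 0.776, 0.0]
contact_force: [1.4, -0.5, 0.5]
gripper_width: 0.499
grasp_force: 0.0
```

```bash
python3 -m crank '0 0 0 0 0 0 0.7; 0 0 0 0 0 0 0.8; 0 0 0 0 0 0 1; 0 0 0 0 0 0 1; 0 0 0 0 0 0 1; 0 0 0 0 0 0 1; 0 0 0 0 0 0 1; 0 0 0 0 0 0 1' 50; python3 - <<'E'
from h import *
from station import bot
o=bot.get_obs();p=o["eef_pos"];u=np.array([np.cos(.205),np.sin(.205),0])
for d in(.03,.074):print(rel(o,p-d*u,.205))
E
```

```text
t: 20.2
eef_pos: [0.5029, 0.0118, 0.0569]
tool_rot: [-0.001, 0.631, 0.776, -0.001]
contact_force: [-7.0, -0.8, 10.6]
gripper_width: 0.106
grasp_force: 48.8
(array([ 0.    , -0.06  ,  0.0002]), array([-0.001 , -0.0003,  0.0002]))
(array([ 1.00e-04, -1.48e-01,  5.00e-04]), array([-0.001 , -0.0003,  0.0002]))
```

Gripped (opening about 9 mm). I pull smoothly.

```bash
python3 -m crank '0 -0.008 0 0 0 0 1; 0 -0.02 0 0 0 0 1; 0 -0.035 0 0 0 0 1; 0 -0.05 0 0 0 0 1; 0 -0.065 0 0 0 0 1; 0 -0.08 0 0 0 0 1; 0 -0.095 0 0 0 0 1; 0 -0.11 0 0 0 0 1; 0 -0.122 0 0 0 0 1; 0 -0.132 0 0 0 0 1; 0 -0.138 0 0 0 0 1; 0 -0.142 0 0 0 0 1; 0 -0.142 0 0 0 0 1; 0 -0.142 0 0 0 0 1'; python3 - <<'E'
from h import *
from station import bot,eyes
o=bot.get_obs();print("travel",np.linalg.norm(o["eef_pos"]-[.5029,.0118,.0569]),o["q"].round(2))
c=eyes.read_camera("side");d=eyes.read_camera("top");np.savez("side2.npz",**c);np.savez("top2.npz",**d)
a=cv2.resize(c["image"][130:240,250:380],None,fx=4,fy=4)
cv2.imwrite("pics/j7.png",a[:,:,::-1])
E
```

```text
t: 21.6
eef_pos: [0.4379, -0.0025, 0.057]
tool_rot: [0.002, 0.631, 0.776, 0.002]
contact_force: [6.1, -0.5, -6.4]
gripper_width: 0.104
grasp_force: 48.7
travel 0.06650620964262338 [-0.4   0.38  0.31  2.27 -0.23  0.52  0.29]
```

View pics/j7.png

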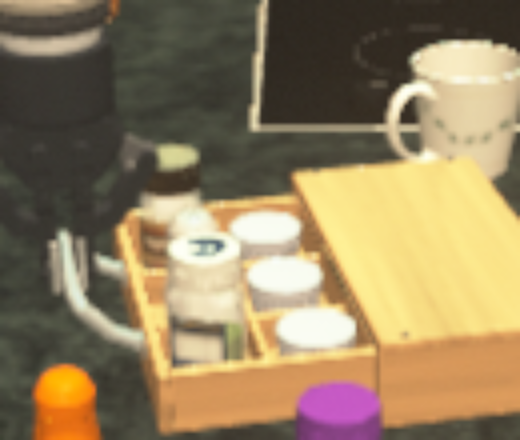

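The tray is out about 66 mm by TCP travel. All three front-row items are standing, and the strip is still hidden. I pull about 7 mm more.

```bash
python3 -m crank '0 -0.005 0 0 0 0 1; 0 -0.01 0 0 0 0 1; 0 -0.015 0 0 0 0 1; 0 -0.015 0 0 0 0 1; 0 -0.015 0 0 0 0 1; 0 -0.015 0 0 0 0 1'; python3 - <<'E'
from h import *
from station import bot,eyes
o=bot.get_obs();print("travel",np.linalg.norm(o["eef_pos"]-[.5029,.0118,.0569]))
c=eyes.read_camera("side");d=eyes.read_camera("top")
a=cv2.resize(c["image"][150:240,270:370],None,fx=4,fy=4,interpolation=2);b=cv2.resize(d["image"][140:230,260:360],None,fx=4,fy=4,interpolation=2)
cv2.imwrite("pics/j8.png",np.hstack([a,b])[:,:,::-1])
E
```

```text
t: 22.3
eef_pos: [0.4308, -0.004, 0.057]
tool_rot: [0.002, 0.631, 0.776, 0.002]
contact_force: [7.5, -0.3, -7.2]
gripper_width: 0.104
grasp_force: 49.0
travel 0.07378522555061105
```

View pics/j8.png

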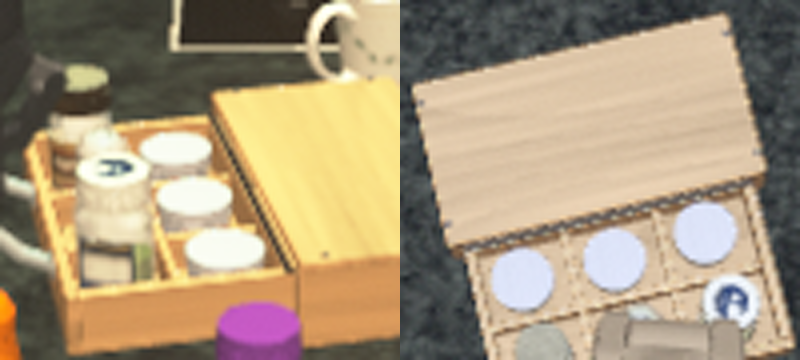

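The black strip now shows as a thin line along the housing's front edge in both views. TCP travel is 73.8 mm and the pull of about 7.5 N matches the spring at 0.074 m. All jars are upright, so I hand in.

```bash
python3 -m crank '0 0 0 0 0 0 1; 0 0 0 0 0 0 1; 0 0 0 0 0 0 1'; python3 -c "
from station import ticket
print(ticket.hand_in())"
```

```text
t: 22.7
eef_pos: [0.4309, -0.004, 0.057]
tool_rot: [0.002, 0.631, 0.776, 0.002]
contact_force: [6.9, -0.6, -7.7]
gripper_width: 0.106
grasp_force: 49.0
the job is handed in; nothing more can be done
None
```

I handed the job in at 22.7 s (no verdict was returned) with both jars upright in the two front cells beside the mill and the tray held by its handle about 74 mm out, the black strip just showing at the housing's front edge.

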